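# Make up the meat and fish station kits

## Robot

A 6-joint arm with a two-finger parallel gripper is mounted at the origin on a cart in front of the work surface, level with it; the furniture and walls round the work are solid. World frame = base frame: x ahead of the robot, y to its left, z up, the work surface at z = 0. Lengths are in mm, angles in rad, forces in N, time in s.
With the tool pointing down it reaches from about 300 to 875 mm from the base axis. Payload 6.4 kg.
Tool frame: the origin (TCP) lies at the centre of the arm's flange, where the gripper is bolted on; the fingertips stand 173 mm ahead of it and the grasp point (between the pads) lies 155 mm ahead of it; z points along the fingers, y is the line along which they close (so a half turn about z gives the same grasp; the last joint's range is limited). The gripper opens to 85 mm and grips with 20 to 120 N. Pads are 22 mm wide; open, the fingers measure 114 mm over their backs; the gripper's body (76 mm by 85 mm) begins 54 mm behind the grasp point. The pads swing forward as they close: fully open they stand 13 mm farther back than shut.
Start: joints at [0.935, 0.181, 1.607, -0, 1.354, -0.206], TCP at [239.588, 522.724, 404.688] pointing down, gripper open.
Joint ranges: [-2.99, 2.99], [-0.89, 2.07], [0.3, 2.58], [-1.14, 4.28], [0, 2.63], [-3.12, 3.12]. Speed limits (rad/s): [2.57, 2.57, 3.01, 3.14, 3.14, 3.14].

## Interface

Orientations are given as a unit quaternion [x, y, z, w].
In Python, from station import env gives the robot as it stands.
- The arm moves only by the shell command python3 -m pendant 'ROWS' [FORCE]. ROWS is a JSON object of lists of equal length, an entry for each row: "travel": the shift along the tool's x, y, z each as a share of 0.2 m, from -1 to 1, a list of three; "twist": the turn, a rotation vector about the tool's x, y, z each as a share of 360 degrees, from -1 to 1, a list of three; "gripper": the closure, from 0 (fully open) to 1 (shut). A call has 1 to 20 rows; each row shifts and turns the commanded pose from where the row before left it, along the tool's axes as they then stand; what a row does not reach is not made up. A row lasts 1/10 s, in which the tool goes at most 50 mm and 8.59 degrees, less where a joint would pass 70% of its speed; a pose out of reach is approached as far as the arm can. A call with a number of a shift or a turn outside -1 to 1 is refused whole. A call with a gripper value outside its range is refused whole. The fingers move at their own pace and stop on an object; FORCE is the grip in N (left out, the last holds). Time passes only in rows, so rows that do not move let the fingers close. It gives the time, the measured TCP pose, the force, the opening and the grip force at its end, in the units of the state.
- env.state(): the state, without advancing time (a new reading comes with each control period).
- env.grab_frame(name): name is "scene" or "side" or "wrist"; returns a dict with "img" (420x560x3 uint8, red, green, blue), "fx", "fy", "cx", "cy" (pixels), "rvec" (rotation vector, rad) and "tvec" (3), from world to camera coordinates, as OpenCV has them; the wrist camera has in their place "mount" (4x4, takes a point from camera to tool coordinates, whose origin is the TCP and whose axes are the flange's). Camera axes: x right, y down, z forward; pixel columns grow to the right and rows downward; lengths in mm; the calibration is good to about 2 mm. A picture is of the moment at which its call begins: read the wrist's pose just before it. There is no depth.
- env.close_job(): hands the job in; it is judged then, once.
The state is a dict: "time": time; "qpos": joint angles; "joint_velocities": joint speeds; "tau": joint torques, N m; "tool_pos": TCP position; "tcp_rot": TCP orientation; "ft_force": force on the tool from outside, world axes, zero at the start; "wrist_torque": the same for the moment, N m; "finger_gap": opening from 0.0 (shut) to 1.0 (fully open); "finger_force": force on a finger pad.
Only numpy, scipy, OpenCV 4.12 (cv2) and the standard library are available. Lean on these libraries where they do the work, as an engineer would, in place of code of your own. Each camera call takes 0.05 s, during which the arm holds its last target. There are 200 camera calls.

## Task

Make up the two station kits. Swing the clear lid of the thermometer case over past its balance point so that it stays open by itself, and leave it open. The red tray (meat station) gets the red thermometer and the pepper mill, the blue tray (fish station) the blue thermometer and the lemon: each thermometer set down gently, flat in the long pocket with its display up, the mill standing upright and the lemon lying in the square wells; leave the lime alone.

Things in the scene. Friction and masses are not known exactly. Their poses are not given: they have to be found in the camera images.
- case: Black case, fixed, 146 (x) x 160 (y) x 28 mm, 47 with lid. Origin: centre of underside; x from front (tab) to hinge, z up. Foam floor at z = 6 mm; slots along x at y = -34, +34 mm; foam 14 mm deep holds the thermometers' ends; a trough (x -26 to 26, y -76 to 76 mm) leaves fingers 27 mm outside and 38 mm between the two. Hinge axis parallel to y at x = 73, z = 28 mm.
- case_lid (a joint): Angle of the clear lid: 0 shut, 2.0 rad fully open, leaning back on its stop behind the case, its top edge (with the tab) about 190 mm above the table. Balance point near 1.4 rad: below about 1.3 it falls shut, beyond about 1.5 it falls open and stays. Lid 130 g, light hinge; about 1 N at the tab lifts it.
- lid_tab (a point): Grip point of the black pull tab (22 wide in y, 13 thick, 33 mm long) at the middle of the lid's front edge, 20 mm out from the edge, moving with the lid. Shut: 35.5 mm above the table, 166 mm before and 7.5 mm above the hinge axis, axes as the case's. Pinched from above across its width it turns between the fingers as they follow the arc, tool pointing down throughout.
- thermo_red_centre (a point): Folding thermometer, red shell, 115 (x) x 30 (y) x 24 mm, 90 g, grey display on top. This point: its centre, 12 mm above its underside; x along its length, z up. Starts in either slot of the closed case, lengthwise along the case's x, seen through the clear lid. Grasp across the 30 mm at its middle and lift straight up.
- thermo_blue_centre (a point): Folding thermometer, blue shell, 115 (x) x 30 (y) x 24 mm, 90 g, grey display on top. This point: its centre, 12 mm above its underside; x along its length, z up. Starts in either slot of the closed case, lengthwise along the case's x, seen through the clear lid. Grasp across the 30 mm at its middle and lift straight up.
- mill_centre (a point): Dark wooden pepper mill, standing, 58 mm diameter, 170 mm high, 0.13 to 0.24 kg, head 48 mm wide from 123 to 159 mm up. This point is on its axis, 85 mm above its foot; z up.
- lemon_centre (a point): Yellow lemon, 72 (x) x 57 (y) x 58 mm high, 0.08 to 0.14 kg, lying on the table. This point is its centre, 29 mm above the table; x along its length. Grasp it across the 57 mm.
- tray_red: red plastic tray, 252 (x) x 104 (y) x 24 mm, fixed. Origin: centre of underside, x along its length, z up. Floor 5 mm thick, pockets 19 mm deep: long pocket 140 (x) x 50 (y) mm centred at x = -50 mm, y = 0, with a finger scoop (x -80 to -20 mm) cut to the floor right across the tray, open at both sides; square well 92 x 92 mm centred at x = +74 mm, y = 0. White patch between them on the +y side.
- tray_blue: blue plastic tray, 252 (x) x 104 (y) x 24 mm, fixed. Origin: centre of underside, x along its length, z up. Floor 5 mm thick, pockets 19 mm deep: long pocket 140 (x) x 50 (y) mm centred at x = -50 mm, y = 0, with a finger scoop (x -80 to -20 mm) cut to the floor right across the tray, open at both sides; square well 92 x 92 mm centred at x = +74 mm, y = 0. White patch between them on the +y side.
- lime_centre (a point): Green lime, 52 (x) x 45 (y) x 45 mm, lying loose beside the stock; not wanted in either kit. This point is its centre.
There are look-alikes about, which are no part of the job. Several things look just like the part that bears mill_centre: the one meant starts farthest to the robot's right.

How it is judged:
By the outcome, as a careful person would: the job done as asked, in the order asked, and still so for the second after the job is handed in, with the robot touching nothing.
It also fails if it takes over 120 s, if anything falls off the work surface, if the arm or the gripper's body presses on something with over 40 N, if the wrist force passes 120 N, or if a joint passes its speed limit or range.

## Working session

There is one attempt and no reset: what is moved stays moved. The work goes in short steps, Python scripts to look and compute and a shell command to move; the robot and the scene stay as the last step left them, time stands still between calls to the robot, and variables do not carry over. Pictures are saved under pics/ and viewed, at most 15 in all, crops included, and the job is handed in when it is done.

```bash
ls; mkdir -p pics
cat > h.py <<'E'
import numpy as np, cv2
from scipy.spatial.transform import Rotation as R
from station import env
def grab(n,fn=None):
    s=env.state(); f=env.grab_frame(n)
    if n=="wrist":
        T=np.eye(4); T[:3,:3]=R.from_quat(s["tcp_rot"]).as_matrix(); T[:3,3]=s["tool_pos"]
        C=T@np.array(f["mount"])
    else:
        C=np.eye(4); M=R.from_rotvec(np.ravel(f["rvec"])).as_matrix()
        C[:3,:3]=M.T; C[:3,3]=-M.T@np.ravel(f["tvec"])
    f["C"]=C
    if fn: cv2.imwrite("pics/"+fn,cv2.cvtColor(f["img"],cv2.COLOR_RGB2BGR))
    return f
def ray(f,u,v):
    d=f["C"][:3,:3]@np.array([(u-f["cx"])/f["fx"],(v-f["cy"])/f["fy"],1]); return f["C"][:3,3],d
def onz(f,u,v,z):
    o,d=ray(f,u,v); return (o+d*(z-o[2])/d[2]).round(1)
def proj(f,p):
    q=np.linalg.inv(f["C"])@np.append(p,1); return [round(float(f["fx"]*q[0]/q[2]+f["cx"]),1),round(float(f["fy"]*q[1]/q[2]+f["cy"]),1)]
E
python3 - <<'E'
from h import *
import pickle
F={}
for n in["scene","side","wrist"]:
    F[n]=grab(n,n+"0.png"); print(n,F[n]["C"].round(2).tolist(),F[n]["fx"])
pickle.dump(F,open("F0.pkl","wb"))
print(env.state())
E
```

```text
pics
scene [[0.74, -0.5, 0.46, -183.26], [-0.67, -0.55, 0.5, -585.89], [0.0, -0.68, -0.74, 1091.52], [0.0, 0.0, 0.0, 1.0]] 529.0661699288078
side [[-0.99, -0.1, 0.12, 257.72], [-0.16, 0.5, -0.85, 1189.28], [0.03, -0.86, -0.51, 748.98], [0.0, 0.0, 0.0, 1.0]] 438.49070449688674
wrist [[0.42, 0.87, 0.28, 168.46], [0.91, -0.4, -0.13, 554.44], [-0.0, 0.3, -0.95, 373.95], [0.0, 0.0, 0.0, 1.0]] 349.31735157344133
{'time': 0.15, 'qpos': array([ 9.34713034e-01,  1.81387528e-01,  1.60777136e+00,  9.28313608e-06,
        1.35379380e+00, -2.06308345e-01]), 'joint_velocities': array([-0.00059356, -0.00435947, -0.00297879, -0.0020119 ,  0.00187298,
       -0.00067637]), 'tau': array([ 1.39510208e-03, -4.45257998e+01, -3.51691890e+01, -4.10884713e-04,
        5.80344553e-03,  7.82161987e-05]), 'tool_pos': array([239.45616335, 522.56053119, 403.98466479]), 'tcp_rot': array([ 2.13238421e-01,  9.76999956e-01, -6.18733383e-04, -2.82163325e-04]), 'ft_force': array([0.59277617, 0.2059177 , 0.4298782 ]), 'wrist_torque': array([-0.00779833, -0.0124519 , -0.01558159]), 'finger_force': 0.0, 'finger_gap': 0.9992106226898992}
```

View pics/scene0.png

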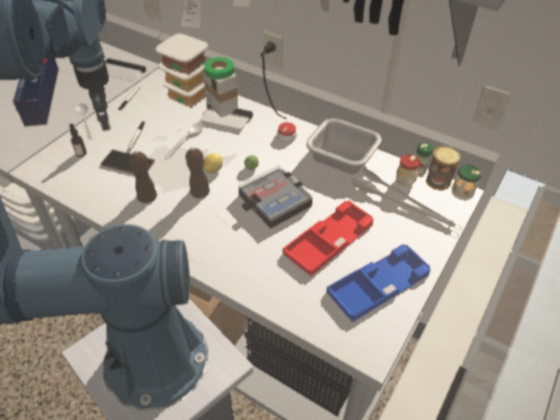

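View pics/side0.png

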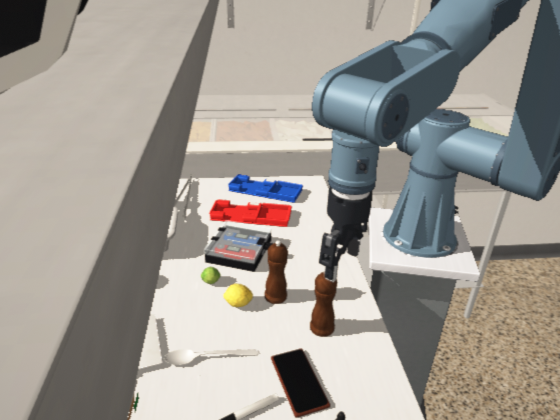

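The scene view has mills at (145,177) and (198,172), the lemon at (213,161), the lime at (251,162), the case at (275,193), the red tray at (330,237) and the blue tray at (380,281). In the side view the mills are at (323,305) and (277,272), the lemon at (238,295), the lime at (210,275) and the case at (238,247). Possible confusions are the two mills, lemon against lime, and red against blue. I'll take the lower-y mill, at scene (198,172) / side (277,272).

```bash
cat > m.py <<'E'
from h import *
def cols(img):
    h=cv2.cvtColor(img,cv2.COLOR_RGB2HSV)
    r=lambda a,b:cv2.inRange(h,a,b)
    return dict(red=r((0,170,120),(4,255,255))|r((175,170,120),(180,255,255)),blue=r((105,150,70),(128,255,255)),
     yellow=r((22,130,120),(32,255,255)),green=r((33,120,60),(60,255,255)),brown=(r((0,60,20),(14,255,110))))
def blobs(img,c,amin):
    n,l,s,ce=cv2.connectedComponentsWithStats(cols(img)[c])
    return [(s[i].tolist(),ce[i].round(1).tolist(),l==i) for i in range(1,n) if s[i][4]>=amin]
def tri(f1,p1,f2,p2):
    o1,d1=ray(f1,*p1);o2,d2=ray(f2,*p2)
    A=np.stack([d1,-d2],1);t=np.linalg.lstsq(A,o2-o1,rcond=None)[0]
    a=o1+t[0]*d1;b=o2+t[1]*d2
    return ((a+b)/2).round(1),round(float(np.linalg.norm(a-b)),1)
E
python3 - <<'E'
from m import *
import pickle
F=pickle.load(open("F0.pkl","rb"))
for n in["scene","side"]:
    for c in["red","blue","yellow","green","brown"]:
        for s,ce,l in blobs(F[n]["img"],c,60): 
            print(n,c,s,ce, "rect",[ (round(a),round(b)) for a,b in cv2.boxPoints(cv2.minAreaRect(np.argwhere(l)[:,::-1].astype(np.float32)))] if c in("red","blue") else "")
im=cv2.cvtColor(F["scene"]["img"],cv2.COLOR_RGB2BGR)[135:325,230:435]
a=cv2.resize(im,None,fx=3,fy=3,interpolation=cv2.INTER_CUBIC)
cv2.imwrite("pics/crop1.png",a)
im=cv2.cvtColor(F["side"]["img"],cv2.COLOR_RGB2BGR)[165:345,190:350]
cv2.imwrite("pics/crop2.png",cv2.resize(im,None,fx=3.3,fy=3.3,interpolation=cv2.INTER_CUBIC))
f,g=F["scene"],F["side"]
print(tri(f,(213,161),g,(238,295)),tri(f,(251,162),g,(210,275)),"mill top",tri(f,(195,151),g,(278,244)))
E
```

```text
scene brown [162, 54, 43, 19, 307] [185.5, 63.1] rect 
scene brown [206, 84, 31, 18, 141] [221.3, 93.7] rect 
scene brown [187, 151, 21, 46, 520] [197.2, 173.6] rect 
scene brown [126, 154, 30, 48, 617] [142.4, 177.6] rect 
scene brown [427, 164, 30, 24, 208] [442.0, 174.4] rect 
side red [210, 200, 81, 26, 1451] [251.5, 213.2] rect [(209, 219), (211, 199), (290, 205), (289, 226)]
side blue [229, 175, 73, 27, 1090] [265.7, 188.4] rect [(228, 190), (231, 173), (302, 185), (299, 203)]
side yellow [224, 284, 28, 23, 472] [237.8, 295.2] rect 
side green [201, 268, 18, 16, 207] [209.9, 275.1] rect 
side brown [265, 243, 23, 61, 959] [276.9, 274.8] rect 
side brown [311, 281, 26, 55, 1000] [324.2, 309.0] rect 
side brown [273, 349, 57, 68, 389] [304.7, 392.9] rect 
(array([475.4, 401. ,  33.1]), 5.4) (array([565.7, 330.5,  23.5]), 0.5) mill top (array([387.6, 348.4, 158.3]), 2.8)
```

View pics/crop1.png

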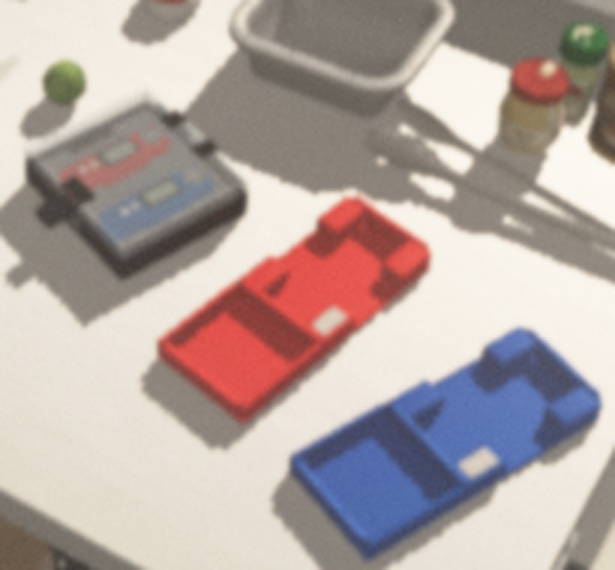

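View pics/crop2.png

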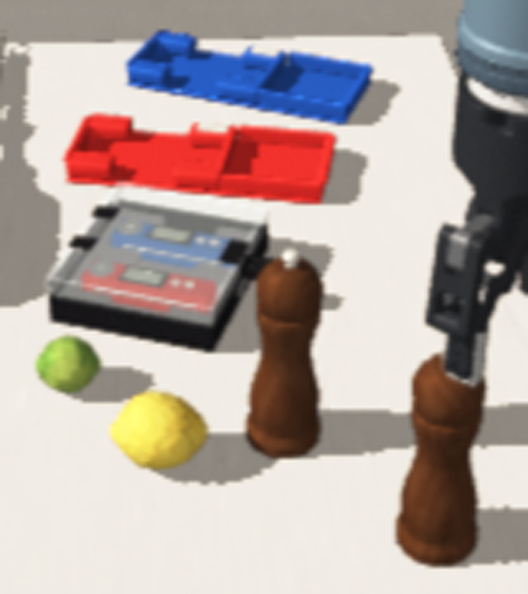

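The crop confirms red thermometer nearer +y, blue nearer -y, the tab on the robot side, and the wells of both trays toward the robot with the white patch on the -y side. The chosen mill stands right of the lemon.

Run:
```python
from m import *
import pickle
F=pickle.load(open("F0.pkl","rb"));f,g=F["scene"],F["side"]
S=lambda u,v:(230+u/3,135+v/3)
D=lambda u,v:(190+u/3.3,165+v/3.3)
for nm,z,P in[("red",24,[(160,347),(244,408),(429,252),(350,198)]),("blue",24,[(293,462),(372,546),(600,394),(521,328)]),("case lid top",47,[(27,158),(122,253),(245,182),(150,98)]),("tab",36,[(55,208),(75,190)])]:
    print(nm,[onz(f,*S(*p),z)[:2].tolist() for p in P])
for nm,z,P in[("red",24,[(334,137),(324,192),(67,170),(85,118)]),("blue",24,[(371,72),(348,110),(128,68),(150,33)]),("lid",47,[(210,327),(268,216)]),("tab",36,[(253,258)])]:
    print("side",nm,[onz(g,*D(*p),z)[:2].tolist() for p in P])
print("thermo z30",[onz(f,*S(*p),30)[:2] for p in[(122,152),(162,193)]],[onz(g,*D(*p),30)[:2] for p in[(145,275),(170,237)]])
print("lemon",onz(g,237.8,295.2,29),"lime",onz(g,209.9,275.1,22.5))
print("mill top", onz(f,195,150,165),onz(g,*D(290,262),168),"foot",onz(g,*D(283,440),0),onz(f,201.5,192,0))
```

```text
red [[406.5, 18.4], [414.1, -75.2], [660.5, -65.3], [657.8, 28.2]]
blue [[405.3, -139.5], [394.1, -234.3], [644.2, -265.1], [651.8, -176.3]]
case lid top [[455.2, 252.2], [441.0, 104.9], [583.4, 93.6], [595.9, 235.4]]
tab [[439.3, 194.1], [467.8, 199.1]]
side red [[408.3, -64.3], [403.0, 40.7], [650.8, 50.4], [663.1, -51.4]]
side blue [[388.6, -213.6], [401.9, -123.1], [649.4, -168.1], [647.6, -257.5]]
side lid [[457.6, 293.9], [441.4, 126.7]]
side tab [[445.1, 177.8]]
thermo z30 [array([537.6, 211.4]), array([528.7, 146.4])] [array([532. , 212.1]), array([524.9, 151.6])]
lemon [474.2 398.9  29. ] lime [566.  329.9  22.5]
mill top [387.5 345.2 165. ] [384.1 364.9 168. ] foot [386.6 360.7   0. ] [392.1 349.3   0. ]
```

```bash
cat > go.py <<'E'
# prints twist and travel (tool axes, shares) to bring the GRASP POINT to x y z with tool-y at heading deg
from h import *
import sys
x,y,z,a=map(float,sys.argv[1:5]); s=env.state()
M=R.from_quat(s["tcp_rot"]).as_matrix(); h=np.degrees(np.arctan2(M[1,1],M[0,1]))
d=(a-h+90)%180-90
Mt=R.from_euler("z",d,degrees=True).as_matrix()@M
# levelled target frame
c,q=np.cos(np.radians(h+d)),np.sin(np.radians(h+d)); L=np.array([[-q,c,0],[c,q,0],[0,0,-1.]]).T
t=np.array([x,y,z+155])-s["tool_pos"]
print("t",round(s["time"],2),"grasp",(s["tool_pos"]+155*M[:,2]).round(1),"heading",h.round(1),"tilt",M[:2,2].round(3),"q6",s["qpos"][5].round(2),"gap",round(s["finger_gap"]*85,1))
print("twist z total",round(-d/360,4),"then travel",(L.T@t/200).round(3), "norm",np.linalg.norm(t/200).round(2))
E
python3 go.py 428 183 180 85
```

```text
t 0.15 grasp [239.3 522.4 249. ] heading 65.4 tilt [-0.001 -0.001] q6 -0.21 gap 84.9
twist z total -0.0545 then travel [-1.087 -1.609  0.345] norm 1.97
```

```bash
python3 -m pendant '{"travel":[[0,0,0],[0,0,0],[0,0,0],[-0.109,-0.161,0.034],[-0.109,-0.161,0.034],[-0.109,-0.161,0.034],[-0.109,-0.161,0.034],[-0.109,-0.161,0.034],[-0.109,-0.161,0.034],[-0.109,-0.161,0.034],[-0.109,-0.161,0.034],[-0.109,-0.161,0.034],[-0.109,-0.161,0.034],[0,0,0],[0,0,0]],"twist":[[0,0,-0.0182],[0,0,-0.0182],[0,0,-0.0182],[0,0,0],[0,0,0],[0,0,0],[0,0,0],[0,0,0],[0,0,0],[0,0,0],[0,0,0],[0,0,0],[0,0,0],[0,0,0],[0,0,0]],"gripper":[0.5,0.5,0.5,0.5,0.5,0.5,0.5,0.5,0.5,0.5,0.5,0.5,0.5,0.5,0.5]}' 40
python3 go.py 428 183 180 85
python3 -c "
from h import *;import pickle
pickle.dump(grab('wrist','w1.png'),open('w1.pkl','wb'))"
```

```text
time: 1.65
tool_pos: [429.0, 182.4, 336.4]
tcp_rot: [0.045, 0.999, 0.0, -0.001]
ft_force: [0.1, 0.1, 0.6]
finger_gap: 0.501
finger_force: 0.0
t 1.65 grasp [428.8 182.5 181.4] heading 84.9 tilt [-0.001  0.   ] q6 -1.34 gap 42.6
twist z total -0.0003 then travel [0.005 0.002 0.007] norm 0.01
```

View pics/w1.png

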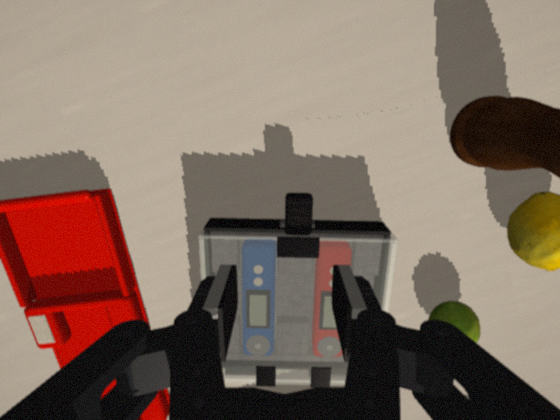

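In the wrist view the tab runs from (299,194) to (299,235), and the lid's front edge from (200,236) to (395,236).

Run:
```python
from h import *
import pickle
f=pickle.load(open("w1.pkl","rb"))
for n,u,v,z in[("tab out",299,194,42),("tab outL",287,196,42),("tab outR",312,196,42),("edgeL",200,236,47),("edgeR",395,236,47),("blue disp",258,310,30),("red circ c",329,346,30),("blue circ",258,346,30),("blue front",260,242,30),("red front",335,242,30)]: print(n,onz(f,u,v,z))
e=f["img"]
```

```text
tab out [420.5 194.2  42. ]
tab outL [421.3 184.8  42. ]
tab outR [423.  204.2  42. ]
edgeL [446.6 113.   47. ]
edgeR [460.3 267.7  47. ]
blue disp [529. 149.  30.]
red circ c [573.8 211.5  30. ]
blue circ [567.9 144.7  30. ]
blue front [462.8 158.1  30. ]
red front [468.4 221.9  30. ]
```

```bash
python3 go.py 433.5 192 36 85
python3 - <<'E'
import numpy as np
# arc increments (tool x=-case x, tool z=down), start angle .045
th=np.linspace(0,1.72,20)+.045
X=-166.2*np.cos(th);Z=166.2*np.sin(th)
print(np.c_[-np.diff(X),-np.diff(Z)].round(1).tolist())
print((np.c_[-np.diff(X),-np.diff(Z)]/200).round(3).tolist())
E
```

```text
t 1.7 grasp [428.6 183.2 181.6] heading 85.0 tilt [-0.001  0.   ] q6 -1.34 gap 42.4
twist z total -0.0001 then travel [-0.02   0.046  0.728] norm 0.73
[[-1.4, -15.0], [-2.7, -14.8], [-4.0, -14.5], [-5.3, -14.1], [-6.6, -13.5], [-7.8, -12.9], [-8.9, -12.1], [-10.0, -11.3], [-10.9, -10.3], [-11.8, -9.3], [-12.6, -8.2], [-13.3, -7.0], [-13.9, -5.8], [-14.4, -4.5], [-14.7, -3.2], [-14.9, -1.8], [-15.0, -0.5], [-15.0, 0.9], [-14.9, 2.2]]
[[-0.007, -0.075], [-0.014, -0.074], [-0.02, -0.072], [-0.027, -0.07], [-0.033, -0.068], [-0.039, -0.064], [-0.045, -0.061], [-0.05, -0.056], [-0.055, -0.052], [-0.059, -0.046], [-0.063, -0.041], [-0.067, -0.035], [-0.069, -0.029], [-0.072, -0.022], [-0.073, -0.016], [-0.075, -0.009], [-0.075, -0.002], [-0.075, 0.004], [-0.074, 0.011]]
```

```bash
python3 -m pendant '{"travel":[[-0.02,0.046,0],[0,0,0.12],[0,0,0.12],[0,0,0.12],[0,0,0.12],[0,0,0.12],[0,0,0.08],[0,0,0.048],[0,0,0],[0,0,0],[0,0,0],[0,0,0],[0,0,0]],"twist":[[0,0,0],[0,0,0],[0,0,0],[0,0,0],[0,0,0],[0,0,0],[0,0,0],[0,0,0],[0,0,0],[0,0,0],[0,0,0],[0,0,0],[0,0,0]],"gripper":[0.5,0.5,0.5,0.5,0.5,0.5,0.5,0.5,0.5,1,1,1,1]}' 25
python3 go.py 433.5 192 36 85
```

```text
time: 3.0
tool_pos: [434.0, 192.8, 192.3]
tcp_rot: [0.044, 0.999, 0.001, 0.001]
ft_force: [-1.1, 5.8, -0.2]
finger_gap: 0.253
finger_force: 27.4
t 3.0 grasp [434.3 193.1  37.3] heading 85.0 tilt [0.002 0.002] q6 -1.32 gap 21.5
twist z total -0.0001 then travel [ 0.002 -0.004  0.006] norm 0.01
```

```bash
python3 -m pendant '{"travel":[[-0.007,0.004,-0.075],[-0.014,0,-0.074],[-0.02,0,-0.072],[-0.027,0,-0.07],[-0.033,0,-0.068],[-0.039,0,-0.064],[-0.045,0,-0.061],[-0.05,0,-0.056],[-0.055,0,-0.052],[-0.059,0,-0.046],[-0.063,0,-0.041],[-0.067,0,-0.035],[-0.069,0,-0.029],[-0.072,0,-0.022],[-0.073,0,-0.016],[-0.075,0,-0.009],[-0.075,0,-0.002],[-0.075,0,0.004],[-0.074,0,0.011],[0,0,0]],"twist":[[0,0,0],[0,0,0],[0,0,0],[0,0,0],[0,0,0],[0,0,0],[0,0,0],[0,0,0],[0,0,0],[0,0,0],[0,0,0],[0,0,0],[0,0,0],[0,0,0],[0,0,0],[0,0,0],[0,0,0],[0,0,0],[0,0,0],[0,0,0]],"gripper":[1,1,1,1,1,1,1,1,1,1,1,1,1,1,1,1,1,1,1,1]}'
python3 go.py 630 175 194 85
```

```text
time: 5.0
tool_pos: [633.4, 172.2, 347.0]
tcp_rot: [0.044, 0.999, -0.003, 0.0]
ft_force: [-1.2, -13.3, 2.3]
finger_gap: 0.255
finger_force: 26.9
t 5.0 grasp [633.5 171.4 192. ] heading 84.9 tilt [ 0.    -0.005] q6 -1.39 gap 21.7
twist z total -0.0002 then travel [ 0.018  0.012 -0.01 ] norm 0.02
```

```bash
python3 -m pendant '{"travel":[[0,0,0],[0,0,0],[0,0,0],[0,0,-0.05],[0,0,-0.1],[0,0,-0.15],[0.2,0,-0.05],[0.2,0,0],[0.2,0,0],[0.1,0.1,0],[0,0.1,0],[0,0,0],[0,0,0]],"twist":[[0,0,0],[0,0,0],[0,0,0],[0,0,0],[0,0,0],[0,0,0],[0,0,0],[0,0,0],[0,0,0],[0,0,0],[0,0,0],[0,0,0],[0,0,0]],"gripper":[0.5,0.5,0.5,0.5,0.5,0.5,0.5,0.5,0.5,0.5,0.5,0.5,0.5]}'
python3 go.py 529 218 27 85
python3 -c "
from h import *;import pickle
pickle.dump(grab('wrist','w2.png'),open('w2.pkl','wb'))
grab('side','s2.png')"
```

```text
time: 6.3
tool_pos: [495.3, 227.8, 417.3]
tcp_rot: [0.043, 0.999, -0.0, 0.001]
ft_force: [0.4, -0.6, 1.2]
finger_gap: 0.5
finger_force: 0.0
t 6.3 grasp [495.5 227.8 262.3] heading 85.1 tilt [ 0.001 -0.   ] q6 -1.27 gap 42.5
twist z total 0.0003 then travel [-0.172 -0.034  1.177] norm 1.19
```

View pics/w2.png

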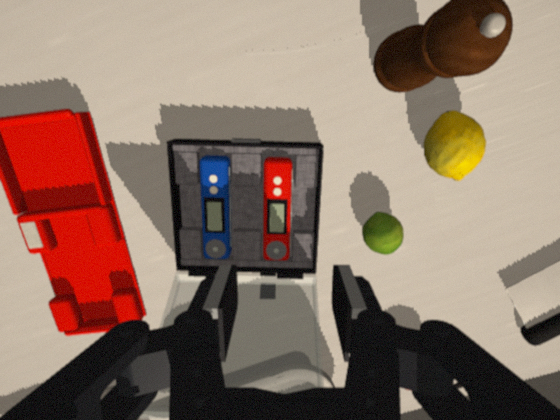

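The lid is open. The red thermometer spans (264-292, 157-260) and the blue one (201-230, 156-260). The lemon is at (455,146) and the mill foot at (402,60).

Run:
```python
from m import *
import pickle
f=pickle.load(open("w2.pkl","rb"))
for c,a in[("red",300),("blue",300),("yellow",300)]:
    for s,ce,l in blobs(f["img"],c,a):
        p=np.argwhere(l)[:,::-1].astype(np.float32); z=29
        r=cv2.minAreaRect(p); P=np.array([onz(f,u,v,30 if c!="yellow" else 29)[:2] for u,v in cv2.boxPoints(r)])
        print(c,s,ce,"centre",P.mean(0).round(1),"sides",np.linalg.norm(P[1]-P[0]).round(),np.linalg.norm(P[2]-P[1]).round(),"dir",np.degrees(np.arctan2(*(P[1]-P[0])[::-1])).round(1),np.degrees(np.arctan2(*(P[2]-P[1])[::-1])).round(1))
for n,u,v in[("c+x-y?",92,112),("far in",143,317),("far out",60,333)]: print(n,onz(f,u,v,24))
```

```text
red [0, 109, 146, 214, 16599] [71.7, 211.7] centre [532.   -9.9] sides 101.0 252.0 dir 99.3 2.0
red [264, 160, 28, 89, 1219] [278.0, 190.7] centre [523.  217.6] sides 28.0 98.0 dir 85.2 -4.5
red [49, 300, 66, 35, 951] [71.7, 319.1] centre [647.9 -33.7] sides 45.0 76.0 dir 141.6 51.3
blue [199, 156, 31, 103, 1470] [215.2, 194.2] centre [521.3 149.6] sides 31.0 114.0 dir 85.3 -7.6
yellow [430, 111, 56, 70, 2533] [458.8, 147.1] centre [477.5 408. ] sides 63.0 50.0 dir 163.6 68.2
c+x-y? [411.8  41.4  24. ]
far in [650.6  43.   24. ]
far out [664.5 -63.3  24. ]
```

```bash
python3 -m pendant '{"travel":[[-0.084,-0.017,0],[-0.084,-0.017,0],[0,0,0.18],[0,0,0.2],[0,0,0.2],[0,0,0.2],[0,0,0.2],[0,0,0.12],[0,0,0.077],[0,0,0],[0,0,0],[0,0,0],[0,0,0],[0,0,0]],"twist":[[0,0,0],[0,0,0],[0,0,0],[0,0,0],[0,0,0],[0,0,0],[0,0,0],[0,0,0],[0,0,0],[0,0,0],[0,0,0],[0,0,0],[0,0,0],[0,0,0]],"gripper":[0.5,0.5,0.5,0.5,0.5,0.5,0.5,0.5,0.5,0.5,1,1,1,1]}' 30
python3 go.py 528 218 27 85
```

```text
time: 7.8
tool_pos: [528.4, 217.8, 181.7]
tcp_rot: [0.043, 0.999, 0.0, 0.0]
ft_force: [1.6, 0.7, 0.8]
finger_gap: 0.346
finger_force: 30.0
t 7.8 grasp [528.5 217.9  26.7] heading 85.0 tilt [0.001 0.   ] q6 -1.3 gap 29.4
twist z total 0.0001 then travel [ 0.002  0.001 -0.002] norm 0.0
```

```bash
python3 -m pendant '{"travel":[[0,0,-0.05],[0,0,-0.1],[0,0,-0.2],[0,0,-0.2],[0,0,-0.2],[0,0,-0.15],[0,-0.1,0],[0,-0.2,0],[0,-0.2,0],[0,-0.2,0],[0,-0.2,0],[0,-0.2,0],[0,-0.1,0],[0,0,0],[0,0,0]],"twist":[[0,0,0],[0,0,0],[0,0,0],[0,0,0],[0,0,0],[0,0,0],[0,0,0],[0,0,0],[0,0,0],[0,0,0],[0,0,0],[0,0,0],[0,0,0],[0,0,0],[0,0,0]],"gripper":[1,1,1,1,1,1,1,1,1,1,1,1,1,1,1]}'
python3 go.py 582 -12 100 90
python3 -c "
from h import *;import pickle
pickle.dump(grab('wrist','w3.png'),open('w3.pkl','wb'))"
```

```text
time: 9.3
tool_pos: [507.3, -21.4, 361.7]
tcp_rot: [0.044, 0.999, 0.0, 0.0]
ft_force: [0.2, -0.6, -0.5]
finger_gap: 0.344
finger_force: 29.9
t 9.3 grasp [507.4 -21.4 206.7] heading 85.0 tilt [0.001 0.   ] q6 -1.76 gap 29.2
twist z total -0.014 then travel [-0.373  0.047  0.533] norm 0.65
```

View pics/w3.png

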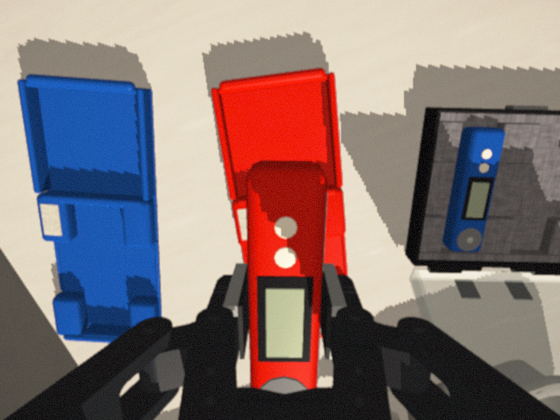

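The red tray's near rim corners are (212,88) and (332,72). The blue tray's near rim corners are (20,78) and (137,85). The thermometer hangs level in the grip, display up.

Run:
```python
from m import *
import pickle
f=pickle.load(open("w2.pkl","rb"));g=pickle.load(open("w3.pkl","rb"));s=pickle.load(open("F0.pkl","rb"))["scene"]
print("w2 base",onz(f,92,112,0),onz(f,143,317,0),"far-out",onz(f,60,333,0))
print("w3 red near rim",onz(g,212,88,24),onz(g,332,72,24),"divider L/R",onz(g,228,200,24),onz(g,341,188,24),"patch",onz(g,241,222,24))
print("w3 blue near rim",onz(g,20,78,24),onz(g,137,85,24),"base",onz(g,152,88,0),onz(g,160,340,0),onz(g,65,338,24),"patch",onz(g,50,218,24))
def patch(fr):
    h=cv2.cvtColor(fr["img"],cv2.COLOR_RGB2HSV); return h
print("thermo in hand: front end",onz(g,285,162,195))
S=lambda u,v:(230+u/3,135+v/3)
for p in[(330,320),(478,461)]: print("scene patch",onz(s,*S(*p),24))
```

```text
w2 base [411.4  28.7   0. ] [666.   30.4   0. ] far-out [680.8 -82.9   0. ]
w3 red near rim [413.9 -73.9  24. ] [410.2  25.9  24. ] divider L/R [510.7 -73.8  24. ] [508.4  29.5  24. ] patch [532.9 -64.6  24. ]
w3 blue near rim [ 392.5 -230.1   24. ] [ 406.2 -135.4   24. ] base [ 408.  -131.9    0. ] [ 672.9 -177.     0. ] [ 644.2 -263.6   24. ] patch [ 513.5 -240.8   24. ]
thermo in hand: front end [452.2 -16.8 195. ]
scene patch [536.1 -59.1  24. ]
scene patch [ 516.3 -239.3   24. ]
```

Red tray: centre about (536.5,-21.5), yaw 2.2° (plus 180), pocket (586.5,-19.6), well (462.5,-24.3). Blue tray: centre about (524,-203), yaw -8°, pocket (573,-210), well (450.5,-192.7). The three views agree to about 3 mm, which is enough.

```bash
python3 go.py 586.5 -19.6 27 92.2
```

```text
t 9.35 grasp [507.5 -20.7 206.6] heading 85.0 tilt [0.001 0.   ] q6 -1.76 gap 29.3
twist z total -0.0199 then travel [-0.396 -0.009  0.898] norm 0.98
```

```bash
python3 -m pendant '{"travel":[[0,0,0],[-0.132,-0.003,0],[-0.132,-0.003,0],[-0.132,-0.003,0],[0,0,0.18],[0,0,0.18],[0,0,0.18],[0,0,0.16],[0,0,0.1],[0,0,0.05],[0,0,0.03],[0,0,0.013],[0,0,0.003],[0,0,0.003],[0,0,0],[0,0,0]],"twist":[[0,0,-0.0199],[0,0,0],[0,0,0],[0,0,0],[0,0,0],[0,0,0],[0,0,0],[0,0,0],[0,0,0],[0,0,0],[0,0,0],[0,0,0],[0,0,0],[0,0,0],[0,0,0],[0,0,0]],"gripper":[1,1,1,1,1,1,1,1,1,1,1,1,1,1,1,1]}'
python3 go.py 586.5 -19.6 26 92.2
```

```text
time: 10.95
tool_pos: [586.9, -20.2, 181.9]
tcp_rot: [-0.019, 1.0, -0.0, 0.001]
ft_force: [0.5, 0.1, -1.1]
finger_gap: 0.344
finger_force: 29.9
t 10.95 grasp [587.1 -20.2  26.9] heading 92.2 tilt [ 0.001 -0.   ] q6 -1.85 gap 29.2
twist z total -0.0 then travel [0.002 0.003 0.005] norm 0.01
```

```bash
python3 -m pendant '{"travel":[[0,0,0.005],[0,0,0.003],[0,0,0],[0,0,0]],"twist":[[0,0,0],[0,0,0],[0,0,0],[0,0,0]],"gripper":[1,1,1,1]}'
```

```text
time: 11.35
tool_pos: [587.0, -20.2, 180.7]
tcp_rot: [-0.019, 1.0, -0.0, 0.0]
ft_force: [-2.4, 0.5, 6.7]
finger_gap: 0.347
finger_force: 30.8
```

```bash
python3 -m pendant '{"travel":[[0,0,0],[0,0,0],[0,0,-0.03],[0,0,-0.1],[0,0,-0.2],[0,0,-0.2],[0,0,-0.2],[0,0,-0.2],[0,0,-0.2],[0,0,-0.12],[0,0,0]],"twist":[[0,0,0],[0,0,0],[0,0,0],[0,0,0],[0,0,0],[0,0,0],[0,0,0],[0,0,0],[0,0,0],[0,0,0],[0,0,0]],"gripper":[0.55,0.55,0.55,0.55,0.55,0.55,0.55,0.55,0.55,0,0]}'
python3 go.py 388 354 280 90
python3 -c "
from m import *;import pickle
F=pickle.load(open('F0.pkl','rb'));print('other mill',tri(F['scene'],(142,178),F['side'],(324,309)))
f=grab('wrist','w4.png')"
```

```text
time: 12.45
tool_pos: [587.5, -20.2, 435.2]
tcp_rot: [-0.019, 1.0, -0.001, 0.004]
ft_force: [0.1, -0.0, -0.3]
finger_gap: 0.773
finger_force: 0.0
t 12.45 grasp [588.8 -20.5 280.2] heading 92.2 tilt [ 0.009 -0.002] q6 -1.85 gap 65.7
twist z total 0.0061 then travel [9.970e-01 1.871e+00 1.000e-03] norm 2.12
other mill (array([265.4, 447.8,  66.5]), 4.1)
```

View pics/w4.png

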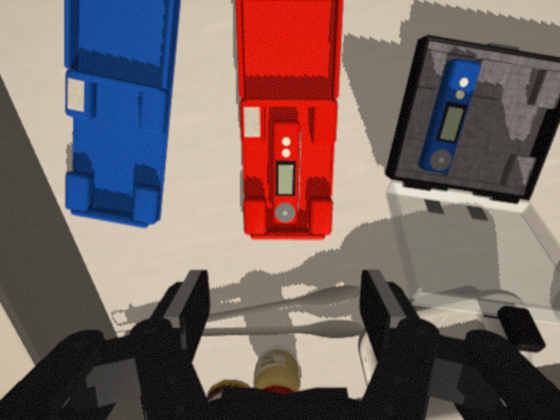

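The red thermometer lies flat and centred in the pocket at (286,178), display up. Next is the mill.

```bash
python3 -m pendant '{"travel":[[0.04,0.07,0],[0.08,0.15,0],[0.083,0.156,0],[0.083,0.156,0],[0.083,0.156,0],[0.083,0.156,0],[0.083,0.156,0],[0.083,0.156,0],[0.083,0.156,0],[0.083,0.156,0],[0.083,0.156,0],[0.083,0.156,0],[0.083,0.156,0],[0.043,0.09,0],[0,0,0],[0,0,0]],"twist":[[0,0,0.006],[0,0,0],[0,0,0],[0,0,0],[0,0,0],[0,0,0],[0,0,0],[0,0,0],[0,0,0],[0,0,0],[0,0,0],[0,0,0],[0,0,0],[0,0,0],[0,0,0],[0,0,0]],"gripper":[0,0,0,0,0,0,0,0,0,0,0,0,0,0,0,0]}'
python3 go.py 388 354 280 90
python3 -c "
from h import *;import pickle
pickle.dump(grab('wrist','w5.png'),open('w5.pkl','wb'))"
```

```text
time: 14.1
tool_pos: [370.3, 384.6, 428.2]
tcp_rot: [-0.001, 1.0, -0.001, -0.001]
ft_force: [-0.1, 0.3, 0.3]
finger_gap: 1.0
finger_force: 0.0
t 14.1 grasp [370.  384.3 273.2] heading 90.1 tilt [-0.002 -0.002] q6 -0.99 gap 85.0
twist z total 0.0003 then travel [-0.088 -0.153 -0.034] norm 0.18
```

View pics/w5.png

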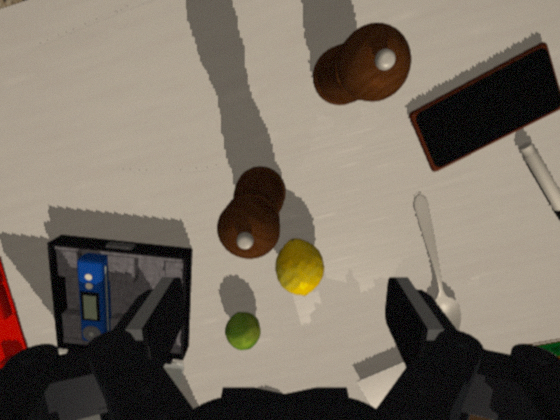

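The wanted mill has its knob at (245,240) and foot near (261,189). The lemon is at (300,267), and the other mill at (375,62) is left alone.

```bash
python3 - <<'E'
from m import *
import pickle
f=pickle.load(open("w5.pkl","rb"))
print("knob",onz(f,245,240,166),"head",onz(f,248,226,141),"foot",onz(f,261,189,15))
for s,ce,l in blobs(f["img"],"yellow",300):
    p=np.argwhere(l)[:,::-1].astype(np.float32); P=np.array([onz(f,u,v,29)[:2] for u,v in p])
    w,V=np.linalg.eigh(np.cov(P.T)); print("lemon",P.mean(0).round(1),4*np.sqrt(w),np.degrees(np.arctan2(V[1,1],V[0,1])).round(1))
E
python3 go.py 388 354 143 90
```

```text
knob [386.2 355.5 166. ] head [384.6 355.2 141. ] foot [385.4 357.1  15. ]
lemon [486.9 404. ] [44.39109113 54.45985773] 126.3
t 14.15 grasp [370.5 383.9 273.5] heading 90.0 tilt [-0.002 -0.002] q6 -0.99 gap 84.9
twist z total 0.0001 then travel [-0.086 -0.151  0.653] norm 0.68
```

```bash
python3 -m pendant '{"travel":[[-0.08,-0.141,0],[0,0,0.1],[0,0,0.15],[0,0,0.15],[0,0,0.15],[0,0,0.08],[0,0,0.032],[0,0,0],[0,0,0],[0,0,0],[0,0,0],[0,0,0],[0,0,0]],"twist":[[0,0,0],[0,0,0],[0,0,0],[0,0,0],[0,0,0],[0,0,0],[0,0,0],[0,0,0],[0,0,0],[0,0,0],[0,0,0],[0,0,0],[0,0,0]],"gripper":[0,0,0,0,0,0,0,0,1,1,1,1,1]}' 50
python3 go.py 386 356 200 90
```

```text
time: 15.45
tool_pos: [387.3, 356.7, 299.0]
tcp_rot: [-0.0, 1.0, 0.0, 0.001]
ft_force: [-0.2, -2.1, 5.9]
finger_gap: 0.541
finger_force: 50.9
t 15.45 grasp [387.7 356.8 144. ] heading 90.1 tilt [0.003 0.001] q6 -1.05 gap 46.0
twist z total 0.0002 then travel [ 0.006 -0.003 -0.28 ] norm 0.28
```

```bash
python3 -m pendant '{"travel":[[0,0,-0.03],[0,0,-0.07],[0,0,-0.12],[0,0,-0.12],[0,0,-0.12],[0,0,-0.04],[0,0,0]],"twist":[[0,0,0],[0,0,0],[0,0,0],[0,0,0],[0,0,0],[0,0,0],[0,0,0]],"gripper":[1,1,1,1,1,1,1]}'
python3 go.py 462.5 -24.3 160 92.2
python3 -c "
from h import *
grab('side','s5.png')"
```

```text
time: 16.15
tool_pos: [386.9, 356.7, 399.1]
tcp_rot: [-0.0, 1.0, 0.001, 0.001]
ft_force: [0.7, -0.2, -2.3]
finger_gap: 0.537
finger_force: 51.7
t 16.15 grasp [387.4 357.  244.1] heading 90.0 tilt [0.003 0.002] q6 -1.05 gap 45.6
twist z total -0.006 then travel [-0.304 -1.918  0.42 ] norm 1.99
```

View pics/s5.png

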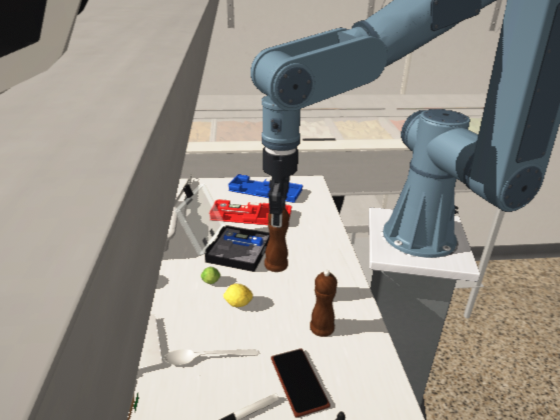

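The mill hangs upright at (277,245), and the lid stands open at the back. Now I'll carry it over.

```bash
python3 -m pendant '{"travel":[[-0.01,-0.05,0],[-0.018,-0.1,0],[-0.023,-0.147,0],[-0.023,-0.147,0],[-0.023,-0.147,0],[-0.023,-0.147,0],[-0.023,-0.147,0],[-0.023,-0.147,0],[-0.023,-0.147,0],[-0.023,-0.147,0],[-0.023,-0.147,0],[-0.023,-0.147,0],[-0.023,-0.147,0],[-0.013,-0.1,0],[-0.01,-0.051,0],[0,0,0],[0,0,0],[0,0,0]],"twist":[[0,0,-0.006],[0,0,0],[0,0,0],[0,0,0],[0,0,0],[0,0,0],[0,0,0],[0,0,0],[0,0,0],[0,0,0],[0,0,0],[0,0,0],[0,0,0],[0,0,0],[0,0,0],[0,0,0],[0,0,0],[0,0,0]],"gripper":[1,1,1,1,1,1,1,1,1,1,1,1,1,1,1,1,1,1]}'
python3 go.py 462.5 -24.3 150 92.2
```

```text
time: 18.0
tool_pos: [461.5, -23.6, 396.9]
tcp_rot: [-0.02, 1.0, 0.0, -0.0]
ft_force: [-0.8, -0.7, -1.7]
finger_gap: 0.536
finger_force: 51.9
t 18.0 grasp [461.4 -23.5 241.9] heading 92.3 tilt [-0.001  0.001] q6 -1.92 gap 45.6
twist z total 0.0002 then travel [-0.005 -0.004  0.46 ] norm 0.46
```

```bash
python3 -m pendant '{"travel":[[-0.005,-0.004,0.06],[0,0,0.1],[0,0,0.1],[0,0,0.09],[0,0,0.05],[0,0,0.025],[0,0,0.015],[0,0,0.007],[0,0,0.005],[0,0,0.005],[0,0,0],[0,0,0]],"twist":[[0,0,0],[0,0,0],[0,0,0],[0,0,0],[0,0,0],[0,0,0],[0,0,0],[0,0,0],[0,0,0],[0,0,0],[0,0,0],[0,0,0]],"gripper":[1,1,1,1,1,1,1,1,1,1,1,1]}'
python3 go.py 462.5 -24.3 150 92.2
```

```text
time: 19.2
tool_pos: [462.9, -25.4, 306.1]
tcp_rot: [-0.019, 1.0, -0.0, 0.0]
ft_force: [0.2, 0.6, -2.0]
finger_gap: 0.54
finger_force: 51.9
t 19.2 grasp [463.  -25.4 151.1] heading 92.2 tilt [ 0. -0.] q6 -1.92 gap 45.9
twist z total -0.0 then travel [0.002 0.006 0.006] norm 0.01
```

```bash
python3 -m pendant '{"travel":[[0,0,0.005],[0,0,0.004],[0,0,0.003],[0,0,0]],"twist":[[0,0,0],[0,0,0],[0,0,0],[0,0,0]],"gripper":[1,1,1,1]}'
```

```text
time: 19.6
tool_pos: [463.2, -25.5, 304.1]
tcp_rot: [-0.019, 1.0, -0.0, 0.001]
ft_force: [-0.1, -0.1, 3.1]
finger_gap: 0.543
finger_force: 52.3
```

```bash
python3 -m pendant '{"travel":[[0,0,0],[0,0,0],[0,0,0],[0,0,-0.04],[0,0,-0.1],[0,0,-0.18],[0,0,-0.18],[0,0,-0.1],[0,0,0],[0,0,0]],"twist":[[0,0,0],[0,0,0],[0,0,0],[0,0,0],[0,0,0],[0,0,0],[0,0,0],[0,0,0],[0,0,0],[0,0,0]],"gripper":[0,0,0,0,0,0,0,0,0,0]}'
python3 go.py 500 155 265 85
```

```text
time: 20.6
tool_pos: [462.7, -25.3, 423.7]
tcp_rot: [-0.019, 1.0, -0.0, 0.0]
ft_force: [-0.1, 0.6, -0.3]
finger_gap: 1.0
finger_force: 0.0
t 20.6 grasp [462.8 -25.3 268.7] heading 92.2 tilt [ 0.001 -0.   ] q6 -1.92 gap 85.0
twist z total 0.02 then travel [-0.107  0.914  0.019] norm 0.92
```

```bash
python3 -m pendant '{"travel":[[0,0,0],[-0.018,0.152,0],[-0.018,0.152,0],[-0.018,0.152,0],[-0.018,0.152,0],[-0.018,0.152,0],[-0.017,0.152,0],[0,0,0],[0,0,0]],"twist":[[0,0,0.02],[0,0,0],[0,0,0],[0,0,0],[0,0,0],[0,0,0],[0,0,0],[0,0,0],[0,0,0]],"gripper":[0.5,0.5,0.5,0.5,0.5,0.5,0.5,0.5,0.5]}'
python3 go.py 522.5 150 27 85
python3 - <<'E'
from m import *
f=grab("wrist","w6.png")
for s,ce,l in blobs(f["img"],"blue",600):
    p=np.argwhere(l)[:,::-1].astype(np.float32)
    P=np.array([onz(f,u,v,30)[:2] for u,v in cv2.boxPoints(cv2.minAreaRect(p))]); print(s,P.mean(0).round(1),np.linalg.norm(P[1]-P[0]).round(),np.linalg.norm(P[2]-P[1]).round())
E
```

```text
time: 21.5
tool_pos: [499.6, 154.8, 421.8]
tcp_rot: [0.043, 0.999, -0.0, -0.002]
ft_force: [-0.4, -1.0, 0.2]
finger_gap: 0.501
finger_force: 0.0
t 21.5 grasp [499.1 154.8 266.8] heading 85.1 tilt [-0.003 -0.001] q6 -1.41 gap 42.6
twist z total 0.0003 then travel [-0.116 -0.014  1.199] norm 1.2
[0, 115, 18, 45, 601] [ 431.5 -122. ] 17.0 45.0
[268, 147, 30, 103, 1438] [521.2 150. ] 114.0 28.0
[0, 206, 43, 122, 3996] [ 578.4 -155.8] 45.0 156.0
```

View pics/w6.png

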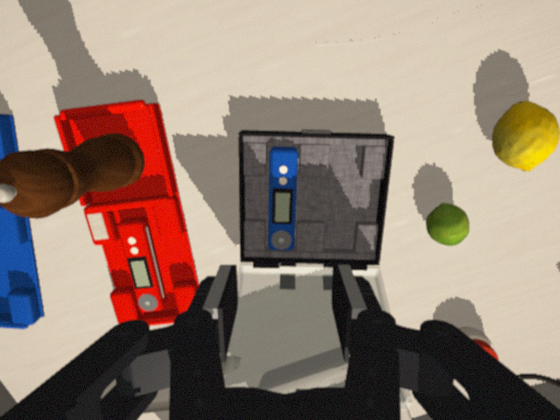

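The mill stands in the red well, with its foot near (120,160). The blue thermometer is centred at (282,198), matching the expected (522,150).

```bash
python3 -m pendant '{"travel":[[-0.056,-0.007,0],[-0.056,-0.007,0],[0,0,0.18],[0,0,0.2],[0,0,0.2],[0,0,0.2],[0,0,0.2],[0,0,0.12],[0,0,0.095],[0,0,0],[0,0,0],[0,0,0],[0,0,0],[0,0,0]],"twist":[[0,0,0],[0,0,0],[0,0,0],[0,0,0],[0,0,0],[0,0,0],[0,0,0],[0,0,0],[0,0,0],[0,0,0],[0,0,0],[0,0,0],[0,0,0],[0,0,0]],"gripper":[0.5,0.5,0.5,0.5,0.5,0.5,0.5,0.5,0.5,0.5,1,1,1,1]}' 30
python3 go.py 522 150 27 85
```

```text
time: 22.95
tool_pos: [522.6, 149.7, 185.5]
tcp_rot: [0.044, 0.999, 0.0, 0.001]
ft_force: [-0.2, -0.1, -1.4]
finger_gap: 0.342
finger_force: 33.6
t 22.95 grasp [522.9 149.7  30.5] heading 85.0 tilt [0.002 0.   ] q6 -1.42 gap 29.0
twist z total -0.0 then travel [0.003 0.001 0.018] norm 0.02
```

```bash
python3 -m pendant '{"travel":[[0,0,-0.05],[0,0,-0.1],[0,0,-0.2],[0,0,-0.2],[0,0,-0.2],[0,0,-0.15],[0,0,-0.08],[0,-0.1,0],[0,-0.2,0],[0,-0.2,0],[0,-0.2,0],[0,-0.2,0],[0,-0.2,0],[0,-0.2,0],[0,-0.2,0],[0,-0.2,0],[0,-0.1,0],[0,0,0],[0,0,0]],"twist":[[0,0,0],[0,0,0],[0,0,0],[0,0,0],[0,0,0],[0,0,0],[0,0,0],[0,0,0],[0,0,0],[0,0,0],[0,0,0],[0,0,0],[0,0,0],[0,0,0],[0,0,0],[0,0,0],[0,0,0],[0,0,0],[0,0,0]],"gripper":[1,1,1,1,1,1,1,1,1,1,1,1,1,1,1,1,1,1,1]}'
python3 go.py 573.3 -210 31 82
python3 -c "
from h import *;import pickle
pickle.dump(grab('wrist','w7.png'),open('w7.pkl','wb'))"
```

```text
time: 24.85
tool_pos: [490.5, -208.8, 381.0]
tcp_rot: [0.044, 0.999, 0.0, 0.0]
ft_force: [0.1, 0.0, -0.4]
finger_gap: 0.346
finger_force: 33.6
t 24.85 grasp [ 490.5 -208.8  226. ] heading 84.9 tilt [0. 0.] q6 -2.11 gap 29.4
twist z total 0.0081 then travel [-0.411  0.052  0.975] norm 1.06
```

View pics/w7.png

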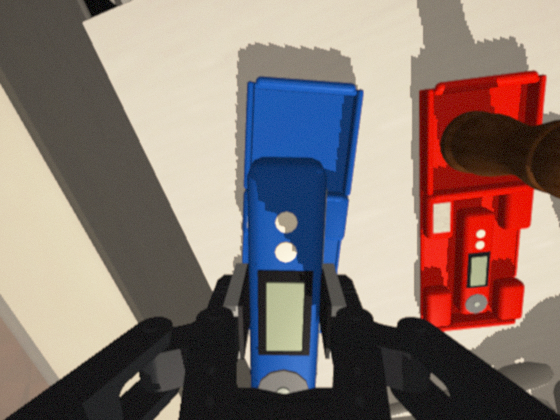

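The blue tray's near rim corners are (249,80) and (363,92), and its divider ends at (245,190) and (349,198).

Run:
```python
from h import *
import pickle
g=pickle.load(open("w7.pkl","rb"))
a,b,c,d=[onz(g,u,v,24)[:2] for u,v in[(249,80),(363,92),(245,190),(349,198)]]
print(a,b,c,d,np.linalg.norm(a-b),np.degrees(np.arctan2(*(b-a)[::-1]))-90)
for yaw in(-7,-8):
    ux=np.array([np.cos(np.radians(yaw)),np.sin(np.radians(yaw))]); print((a+b)/2+176*ux,(a+b)/2+52*ux,(c+d)/2)
```

```text
[ 392.3 -231.7] [ 410.9 -132.4] [ 490.4 -247.2] [ 507.1 -147.7] 101.02697659536287 -10.609203656513088
[ 576.28812269 -203.49900444] [ 453.21239989 -188.38720586] [ 498.75 -197.45]
[ 575.8871801  -206.54446577] [ 453.09393957 -189.28700125] [ 498.75 -197.45]
```

```bash
python3 go.py 574.5 -208.5 31 81.5; python3 -m pendant '{"travel":[[0,0,0],[-0.14,0.02,0],[-0.14,0.02,0],[-0.136,0.024,0],[0,0,0.18],[0,0,0.18],[0,0,0.18],[0,0,0.18],[0,0,0.12],[0,0,0.06],[0,0,0.035],[0,0,0.02],[0,0,0.01],[0,0,0.005],[0,0,0],[0,0,0]],"twist":[[0,0,0.0095],[0,0,0],[0,0,0],[0,0,0],[0,0,0],[0,0,0],[0,0,0],[0,0,0],[0,0,0],[0,0,0],[0,0,0],[0,0,0],[0,0,0],[0,0,0],[0,0,0],[0,0,0]],"gripper":[1,1,1,1,1,1,1,1,1,1,1,1,1,1,1,1]}'
python3 go.py 574.5 -208.5 29.5 81.5
```

```text
t 24.9 grasp [ 490.7 -208.1  225.9] heading 85.0 tilt [0. 0.] q6 -2.11 gap 29.0
twist z total 0.0097 then travel [-0.415  0.06   0.974] norm 1.06
time: 26.5
tool_pos: [575.1, -208.6, 187.2]
tcp_rot: [0.074, 0.997, -0.0, 0.001]
ft_force: [-0.1, -0.3, -1.8]
finger_gap: 0.346
finger_force: 33.6
t 26.5 grasp [ 575.3 -208.7   32.2] heading 81.6 tilt [ 0.001 -0.001] q6 -1.97 gap 29.4
twist z total 0.0002 then travel [0.003 0.    0.014] norm 0.01
```

```bash
python3 -m pendant '{"travel":[[0,0,0.007],[0,0,0.004],[0,0,0.003],[0,0,0]],"twist":[[0,0,0],[0,0,0],[0,0,0],[0,0,0]],"gripper":[1,1,1,1]}'
```

```text
time: 26.9
tool_pos: [574.9, -208.4, 183.6]
tcp_rot: [0.073, 0.997, 0.0, -0.0]
ft_force: [-0.5, -0.1, -0.9]
finger_gap: 0.344
finger_force: 33.7
```

```bash
python3 -m pendant '{"travel":[[0,0,0.005],[0,0,0],[0,0,0]],"twist":[[0,0,0],[0,0,0],[0,0,0]],"gripper":[1,1,1]}'; python3 -m pendant '{"travel":[[0,0,0.003],[0,0,0],[0,0,0]],"twist":[[0,0,0],[0,0,0],[0,0,0]],"gripper":[1,1,1]}'
```

```text
time: 27.2
tool_pos: [575.0, -208.5, 183.6]
tcp_rot: [0.073, 0.997, -0.0, -0.0]
ft_force: [-4.3, 1.8, 7.5]
finger_gap: 0.344
finger_force: 34.6
time: 27.5
tool_pos: [575.0, -208.4, 183.6]
tcp_rot: [0.073, 0.997, -0.0, -0.0]
ft_force: [-5.1, 2.5, 11.6]
finger_gap: 0.337
finger_force: 35.1
```

```bash
python3 -m pendant '{"travel":[[0,0,0],[0,0,0],[0,0,-0.03],[0,0,-0.1],[0,0,-0.2],[0,0,-0.2],[0,0,-0.2],[0,0,-0.2],[0,0,-0.15],[0,0,-0.05],[0,0,0]],"twist":[[0,0,0],[0,0,0],[0,0,0],[0,0,0],[0,0,0],[0,0,0],[0,0,0],[0,0,0],[0,0,0],[0,0,0],[0,0,0]],"gripper":[0.55,0.55,0.55,0.55,0.55,0.55,0.55,0.55,0.55,0,0]}'
python3 go.py 455 395 240 90
```

```text
time: 28.6
tool_pos: [575.2, -208.6, 409.9]
tcp_rot: [0.073, 0.997, -0.001, 0.002]
ft_force: [-0.0, -0.4, -0.3]
finger_gap: 0.777
finger_force: 0.0
t 28.6 grasp [ 575.6 -208.8  254.9] heading 81.6 tilt [ 0.003 -0.002] q6 -1.97 gap 66.1
twist z total -0.0234 then travel [0.601 3.018 0.075] norm 3.08
```

```bash
python3 -m pendant '{"travel":[[0,0,0],[0.02,0.1,0],[0.035,0.175,0],[0.035,0.175,0],[0.035,0.175,0],[0.035,0.175,0],[0.035,0.175,0],[0.035,0.175,0],[0.035,0.175,0],[0.035,0.175,0],[0.035,0.175,0],[0.035,0.175,0],[0.035,0.175,0],[0.035,0.175,0],[0.035,0.175,0],[0.035,0.175,0],[0.035,0.175,0],[0.035,0.175,0],[0.03,0.118,0],[0,0,0]],"twist":[[0,0,-0.0234],[0,0,0],[0,0,0],[0,0,0],[0,0,0],[0,0,0],[0,0,0],[0,0,0],[0,0,0],[0,0,0],[0,0,0],[0,0,0],[0,0,0],[0,0,0],[0,0,0],[0,0,0],[0,0,0],[0,0,0],[0,0,0],[0,0,0]],"gripper":[0,0,0,0,0,0,0,0,0,0,0,0,0,0,0,0,0,0,0,0]}'
python3 go.py 455 395 240 90
python3 - <<'E'
from h import *
f=grab("wrist","w8.png")
h=cv2.cvtColor(f["img"],cv2.COLOR_RGB2HSV); m=cv2.inRange(h,(20,120,50),(32,255,255)); m=cv2.morphologyEx(m,cv2.MORPH_CLOSE,np.ones((5,5)))
n,l,s,c=cv2.connectedComponentsWithStats(m); i=1+np.argmax(s[1:,4]); print(s[i],c[i])
P=np.array([onz(f,u,v,29)[:2] for v,u in np.argwhere(l==i)])
r=cv2.minAreaRect(P.astype(np.float32)); w,V=np.linalg.eigh(np.cov(P.T)); print(r,P.mean(0),4*np.sqrt(w),np.degrees(np.arctan2(V[1,1],V[0,1])))
E
```

```text
time: 30.6
tool_pos: [450.4, 397.9, 405.7]
tcp_rot: [-0.001, 1.0, -0.0, -0.002]
ft_force: [-0.5, -0.0, -0.1]
finger_gap: 1.001
finger_force: 0.0
t 30.6 grasp [449.9 397.7 250.7] heading 90.1 tilt [-0.004 -0.001] q6 -1.05 gap 85.1
twist z total 0.0002 then travel [-0.023 -0.014  0.053] norm 0.06
[ 262  174   54   67 2682] [287.82550336 206.63646532]
((475.8871154785156, 400.86627197265625), (58.258209228515625, 63.14712905883789), 62.35395812988281) [474.90428784 400.7712528 ] [54.90019702 69.77791845] -173.7783505509853
```

View pics/w8.png

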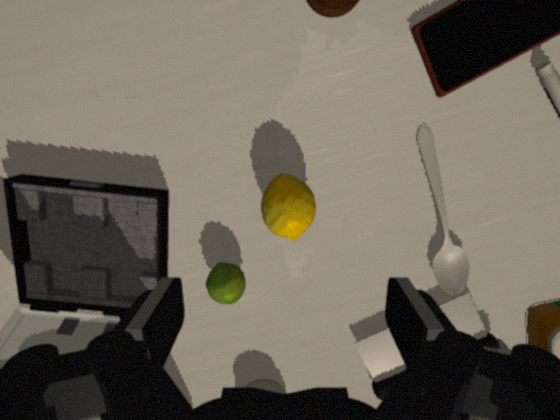

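The lemon is at (288,207), i.e. (475,401), with its long axis at about 6°. The lime at (226,283) is clear of the fingers.

```bash
python3 go.py 475 401 28 96; python3 -m pendant '{"travel":[[0,0,0],[-0.126,0.003,0.1],[0,0,0.2],[0,0,0.2],[0,0,0.2],[0,0,0.2],[0,0,0.13],[0,0,0.08],[0,0,0],[0,0,0],[0,0,0],[0,0,0],[0,0,0]],"twist":[[0,0,-0.0164],[0,0,0],[0,0,0],[0,0,0],[0,0,0],[0,0,0],[0,0,0],[0,0,0],[0,0,0],[0,0,0],[0,0,0],[0,0,0],[0,0,0]],"gripper":[0,0,0,0,0,0,0,0,0,1,1,1,1]}' 25
python3 go.py 475 401 28 96
```

```text
t 30.65 grasp [450.6 396.2 250.8] heading 90.1 tilt [-0.003 -0.002] q6 -1.05 gap 84.5
twist z total -0.0165 then travel [-0.121  0.01   1.114] norm 1.12
time: 31.95
tool_pos: [478.8, 398.9, 188.6]
tcp_rot: [-0.051, 0.999, 0.001, 0.002]
ft_force: [-1.5, -1.3, 6.8]
finger_gap: 0.637
finger_force: 26.6
t 31.95 grasp [479.4 399.2  33.6] heading 95.9 tilt [0.003 0.002] q6 -1.17 gap 54.2
twist z total -0.0003 then travel [0.018 0.012 0.028] norm 0.04
```

```bash
python3 -m pendant '{"travel":[[0,0,0],[0,0,-0.04],[0,0,-0.1],[0,0,-0.18],[0,0,-0.2],[0,0,-0.2],[0,0,-0.2],[0,0,-0.14],[0,0,-0.06],[0,0,0]],"twist":[[0,0,0],[0,0,0],[0,0,0],[0,0,0],[0,0,0],[0,0,0],[0,0,0],[0,0,0],[0,0,0],[0,0,0]],"gripper":[1,1,1,1,1,1,1,1,1,1]}' 40
python3 go.py 451.5 -190.5 240 81.5
```

```text
time: 32.95
tool_pos: [478.1, 398.5, 412.3]
tcp_rot: [-0.052, 0.999, 0.001, 0.002]
ft_force: [0.2, -0.3, -0.6]
finger_gap: 0.629
finger_force: 42.6
t 32.95 grasp [478.6 398.8 257.3] heading 95.9 tilt [0.004 0.002] q6 -1.17 gap 53.5
twist z total 0.04 then travel [-0.304 -2.932  0.087] norm 2.95
```

```bash
python3 -m pendant '{"travel":[[0,0,0],[0,0,0],[-0.01,-0.1,0],[-0.018,-0.18,0],[-0.019,-0.185,0],[-0.019,-0.185,0],[-0.019,-0.185,0],[-0.019,-0.185,0],[-0.019,-0.185,0],[-0.019,-0.185,0],[-0.019,-0.185,0],[-0.019,-0.185,0],[-0.019,-0.185,0],[-0.019,-0.185,0],[-0.019,-0.185,0],[-0.019,-0.185,0],[-0.019,-0.185,0],[-0.02,-0.15,0],[-0.01,-0.097,0],[0,0,0]],"twist":[[0,0,0.02],[0,0,0.02],[0,0,0],[0,0,0],[0,0,0],[0,0,0],[0,0,0],[0,0,0],[0,0,0],[0,0,0],[0,0,0],[0,0,0],[0,0,0],[0,0,0],[0,0,0],[0,0,0],[0,0,0],[0,0,0],[0,0,0],[0,0,0]],"gripper":[1,1,1,1,1,1,1,1,1,1,1,1,1,1,1,1,1,1,1,1]}'
python3 go.py 451.5 -190.5 45 81.5
python3 -c "
from h import *
grab('wrist','w9.png')"
```

```text
time: 34.95
tool_pos: [450.9, -192.5, 407.7]
tcp_rot: [0.076, 0.997, 0.001, -0.002]
ft_force: [0.3, 0.3, -0.6]
finger_gap: 0.634
finger_force: 42.6
t 34.95 grasp [ 450.3 -192.2  252.7] heading 81.3 tilt [-0.003  0.002] q6 -2.07 gap 53.9
twist z total -0.0005 then travel [-0.002  0.01   1.038] norm 1.04
```

View pics/w9.png

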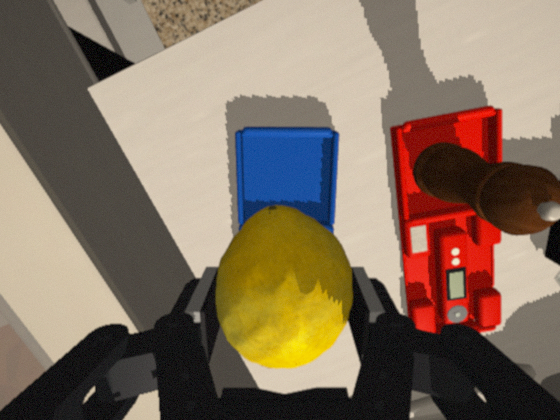

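The lemon is held over the blue tray, and the well (287,165) lies straight ahead along the tool.

```bash
python3 -m pendant '{"travel":[[-0.002,0.01,0.1],[0,0,0.18],[0,0,0.18],[0,0,0.18],[0,0,0.18],[0,0,0.1],[0,0,0.06],[0,0,0.035],[0,0,0.02],[0,0,0],[0,0,0]],"twist":[[0,0,0],[0,0,0],[0,0,0],[0,0,0],[0,0,0],[0,0,0],[0,0,0],[0,0,0],[0,0,0],[0,0,0],[0,0,0]],"gripper":[1,1,1,1,1,1,1,1,1,1,1]}'
python3 go.py 451.5 -190.5 39 81.5
```

```text
time: 36.1
tool_pos: [452.7, -188.9, 204.0]
tcp_rot: [0.074, 0.997, -0.0, 0.001]
ft_force: [0.9, -1.0, -0.6]
finger_gap: 0.633
finger_force: 42.6
t 36.1 grasp [ 453.  -189.1   49. ] heading 81.5 tilt [ 0.001 -0.001] q6 -2.06 gap 53.8
twist z total 0.0 then travel [ 0.005 -0.009  0.05 ] norm 0.05
```

```bash
python3 -m pendant '{"travel":[[0.005,-0.008,0.02],[0,0,0.015],[0,0,0.01],[0,0,0],[0,0,0]],"twist":[[0,0,0],[0,0,0],[0,0,0],[0,0,0],[0,0,0]],"gripper":[1,1,1,1,1]}';python3 -m pendant '{"travel":[[0,0,0.005],[0,0,0],[0,0,0]],"twist":[[0,0,0],[0,0,0],[0,0,0]],"gripper":[1,1,1]}'
```

```text
time: 36.6
tool_pos: [451.0, -190.1, 194.0]
tcp_rot: [0.074, 0.997, 0.0, -0.0]
ft_force: [-0.9, 0.2, -0.5]
finger_gap: 0.633
finger_force: 42.6
time: 36.9
tool_pos: [451.1, -190.2, 193.7]
tcp_rot: [0.074, 0.997, -0.0, -0.0]
ft_force: [-3.1, 1.6, 6.8]
finger_gap: 0.628
finger_force: 43.2
```

```bash
python3 -m pendant '{"travel":[[0,0,0],[0,0,0],[0,0,-0.03],[0,0,-0.06],[0,0,-0.1],[0,0,-0.18],[0,0,-0.2],[0,0,-0.2],[0,0,-0.2],[0,0,-0.1],[0.1,0.15,0],[0.1,0.15,0],[0,0.15,0],[0,0,0],[0,0,0],[0,0,0]],"twist":[[0,0,0],[0,0,0],[0,0,0],[0,0,0],[0,0,0],[0,0,0],[0,0,0],[0,0,0],[0,0,0],[0,0,0],[0,0,0],[0,0,0],[0,0,0],[0,0,0],[0,0,0],[0,0,0]],"gripper":[0.27,0.27,0.27,0.27,0.1,0,0,0,0,0,0,0,0,0,0,0]}'
python3 - <<'E'
from h import *
a=grab("scene")["img"][100:330,170:450]; b=grab("side")["img"][155:355,150:350]; w=grab("wrist")["img"]
o=np.zeros((600,800,3),np.uint8)
o[:328,:400]=cv2.resize(a,(400,328)); o[:328,400:728]=cv2.resize(b,(328,328)); o[330:600,:360]=cv2.resize(w,(360,270))
cv2.imwrite("pics/fin.png",o[:,:,::-1])
E
```

```text
time: 38.5
tool_pos: [424.9, -95.8, 407.7]
tcp_rot: [0.074, 0.997, -0.0, 0.0]
ft_force: [-0.6, 0.7, 0.2]
finger_gap: 1.0
finger_force: 0.0
```

View pics/fin.png

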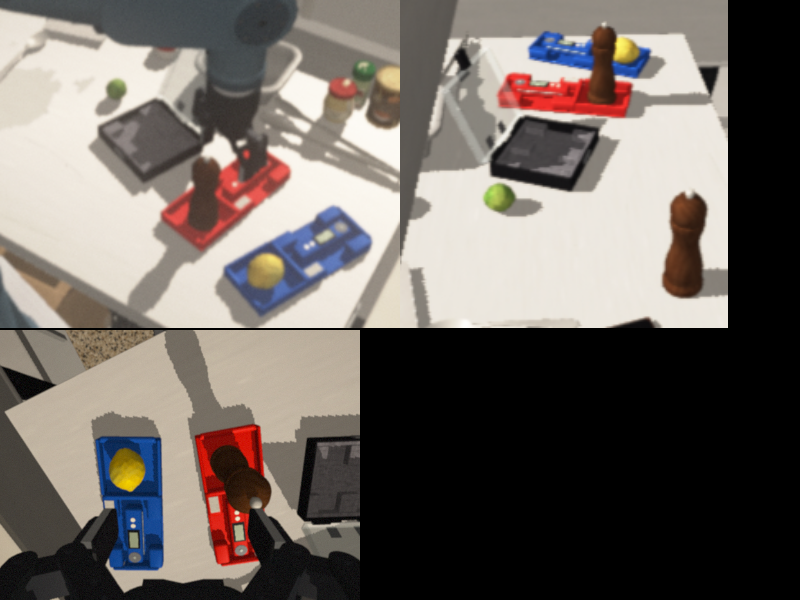

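Both kits are complete: thermometers flat with displays up, mill upright in the red well, lemon in the blue well. The lid is open, the lime hasn't been touched, and the gripper is clear of everything.

```bash
python3 -c "
from station import env
print(env.close_job())"
```

```text
the job is handed in; nothing more can be done
None
```

Job handed in at about 39 s of the 120 s: the final pictures showed the lid standing open, both kits made up as asked, and the lime untouched; the hand-in returned no verdict.

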